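# Set out four medals on the display rack in reverse order

## Task

At the collectors' table, move the four medals from the light storage rack to the four bays of the dark display rack, in reverse order: the medal that stands next to the storage rack's yellow end block goes into the bay farthest from the display rack's yellow end block, and so on, until the one farthest from the storage block stands next to the display block. Stand each one upright in the middle of its bay, its disc lined up along the row as in the storage rack (either face may look either way), and tip none of them over.

Things in the scene. Friction and masses are not known exactly. Their poses are not given: they have to be found in the camera images.
- red_medal_center (a point): Centre of the upright round disc of the red medal, 40 mm above its underside. The medal: an upright disc, 46 mm across, 10 mm thick, of red enamel with a brass middle, on a short brass stem on a flat red foot 38 x 40 x 8 mm (x, y, z); 63 mm tall in all, about 150 g, loose. x: normal to the disc's faces (the 10 mm to grip between the fingers); y: along the disc; z: up.
- blue_medal_center (a point): Centre of the upright round disc of the blue medal, 40 mm above its underside. The medal: an upright disc, 46 mm across, 10 mm thick, of blue enamel with a brass middle, on a short brass stem on a flat blue foot 38 x 40 x 8 mm (x, y, z); 63 mm tall in all, about 150 g, loose. x: normal to the disc's faces (the 10 mm to grip between the fingers); y: along the disc; z: up.
- green_medal_center (a point): Centre of the upright round disc of the green medal, 40 mm above its underside. The medal: an upright disc, 46 mm across, 10 mm thick, of green enamel with a brass middle, on a short brass stem on a flat green foot 38 x 40 x 8 mm (x, y, z); 63 mm tall in all, about 150 g, loose. x: normal to the disc's faces (the 10 mm to grip between the fingers); y: along the disc; z: up.
- white_medal_center (a point): Centre of the upright round disc of the white medal, 40 mm above its underside. The medal: an upright disc, 46 mm across, 10 mm thick, of white enamel with a brass middle, on a short brass stem on a flat white foot 38 x 40 x 8 mm (x, y, z); 63 mm tall in all, about 150 g, loose. x: normal to the disc's faces (the 10 mm to grip between the fingers); y: along the disc; z: up.
- red_pad: The red pad, 64 x 56 x 3 mm (x, y, z), fixed on the storage rack; at the start the red medal stands on it, roughly in its middle and roughly square to it. It stays where it is. Origin: centre of its underside; y runs along the rack's row, z up.
- blue_pad: The blue pad, 64 x 56 x 3 mm (x, y, z), fixed on the storage rack; at the start the blue medal stands on it, roughly in its middle and roughly square to it. It stays where it is. Origin: centre of its underside; y runs along the rack's row, z up.
- green_pad: The green pad, 64 x 56 x 3 mm (x, y, z), fixed on the storage rack; at the start the green medal stands on it, roughly in its middle and roughly square to it. It stays where it is. Origin: centre of its underside; y runs along the rack's row, z up.
- white_pad: The white pad, 64 x 56 x 3 mm (x, y, z), fixed on the storage rack; at the start the white medal stands on it, roughly in its middle and roughly square to it. It stays where it is. Origin: centre of its underside; y runs along the rack's row, z up.
- storage_rack: Storage rack, fixed: light wooden board 84 x 286 x 14 mm (x, y, z) on the table, the four coloured pads in a row along its y at y = -96, -32, 32, 96 mm (any colour order). A yellow block (44 mm above the table) lies across its +y end, y = 135 to 155 mm. Origin: on the table, under the middle of the row; z up.
- display_rack: Display rack, fixed: dark wooden board 84 x 286 x 14 mm on the table, four empty bays in a row at y = -96, -32, 32, 96 mm, x = 0, each 60 x 60 mm inside, cream floor 16 mm above the table, walls 4 mm thick rising 5 mm above that floor. A yellow block (44 mm above the table) lies across its +y end, y = 135 to 155 mm. Origin: on the table, under the middle of the row; z up.
Mind the look-alikes: they are no part of the job. What is shaped like the part that bears white_medal_center but pink is not meant. Leave any pink look-alike of the part that bears red_medal_center alone.

How it is judged:
By the outcome, as a careful person would: the job done as asked, in the order asked, and still so for the second after the job is handed in, with the robot touching nothing.
It also fails if it takes over 99 s, if anything falls off the work surface, if the arm or the gripper's body presses on something with over 40 N, if the wrist force passes 120 N, or if a joint passes its speed limit or range.

## Robot

A 6-joint arm with a two-finger parallel gripper is mounted at the origin on the work surface. World frame = base frame: x ahead of the robot, y to its left, z up, the work surface at z = 0. Lengths are in m, angles in degrees, forces in N, time in s.
With the tool pointing down it reaches from about 0.25 to 0.725 m from the base axis. Payload 9.7 kg.
Tool frame: the origin (TCP) lies midway between the tips of the shut fingers; the grasp point (between the pads) lies 19 mm behind it; x points along the fingers, y is the direction in which the jaws open and shut, and the axes are right-handed (so a half turn about x gives the same grasp; the last joint's range is limited). The gripper opens to 85 mm and grips with 20 to 120 N. Pads are 22 mm wide; open, the fingers measure 114 mm over their backs; the gripper's body (76 mm by 85 mm) begins 54 mm behind the grasp point. The pads swing forward as they close: fully open they stand 13 mm farther back than shut.
Start: joints at [68.64, 4.979, 10.078, 95.1, 0, 90], TCP at [0.2, 0.512, 0.231] pointing down, gripper open.
Joint ranges: [-179.16, 179.16], [-48.56, 103.87], [-65.8, 70.77], [-126.05, 130.52], [-82.76, 87.17], [-180, 180]. Speed limits (degrees/s): [127.2, 127.2, 147.25, 180, 180, 180].

## Interface

Orientations are given as [roll, pitch, yaw] about the fixed x, y, z axes, in that order (R = Rz(yaw) Ry(pitch) Rx(roll)).
In Python, from workcell import bot, cams gives the robot as it stands.
- The arm moves only by the tool apply_moves, never from a script. Its argument "commands" is a list of rows, each a list of 5 numbers: the shift along the tool's x, y, z in m, then the turn about the tool's x in rad, then the opening, from -1 (shut) to 1 (fully open). In form: [[tx, ty, tz, roll, hand], ...]. A call has 1 to 12 rows; each row is the pose to reach, as a shift and turn from the pose measured when the call began, along the tool's axes at that moment; what a row does not reach only later rows make up. A row lasts 1/10 s, in which the tool goes at most 50 mm and 8.59 degrees, less where a joint would pass 70% of its speed; a pose out of reach is approached as far as the arm can. A call with a gripper value outside its range is refused whole. The fingers move at their own pace and stop on an object; "newtons" is the grip in N (left out, the last holds). Time passes only in rows, so rows that repeat a pose let the fingers close. It gives the time, the measured TCP pose, the force and the opening at its end, in the units of the state.
- bot.get_obs(): the state, without advancing time (a new reading comes with each control period).
- cams.camera(name): name is "side" or "top"; returns a dict with "frame" (420x560x3 uint8, blue, green, red), "depth" (420x560 float32, m along the optical axis (not along the pixel's ray), 0 where there is no reading), "camera_matrix" (3x3 intrinsics, pixels), "R" (3x3) and "t" (3): a world point X has camera coordinates R X + t. Camera axes: x right, y down, z forward; pixel columns grow to the right and rows downward; lengths in m; the calibration is good to about 2 mm. A picture is of the moment at which its call begins.
- bot.job_done(): hands the job in, once; it reports no verdict.
Trained networks look in the newest picture that a camera, given by its name, has taken for a name from the list of things; names that differ only in an ending like _2 or _b are one class to them, and where a whole thing is asked for, a point or a joint stands for the part that bears it (a point fixed in the world has none). Each returns a list of dicts, best first, with "confidence" (0 to 1); they miss things now and then, are a little off and sometimes report something else, mostly with a low value. They report only what shows in the picture. A call takes as long as a camera call. They do not tell look-alikes from the thing itself.
- cams.spot_in(name, camera): "rect" ([left, top, right, bottom] in pixels, round what is visible of it).
The state is a dict: "time": time; "q": joint angles; "qd": joint speeds; "joint_efforts": joint torques, N m; "ee_pos": TCP position; "tcp_rot": TCP orientation; "wrist_force": force on the tool from outside, world axes, zero at the start; "torque": the same for the moment, N m; "opening": finger opening in m.
Only numpy, scipy, OpenCV 4.12 (cv2) and the standard library are available. Lean on these libraries where they do the work, as an engineer would, in place of code of your own. Each camera call takes 0.05 s, during which the arm holds its last target. There are 200 camera calls.

## Working session

There is one attempt and no reset: what is moved stays moved. The work goes in short steps, Python scripts to look and compute and a tool call to move; the robot and the scene stay as the last step left them, time stands still between calls to the robot, and variables do not carry over. Pictures are saved under pics/ and viewed, about 12 in all and at most 16, crops included, and the job is handed in when it is done.

Besides the shell and the picture viewer there is one more tool, called after ">>>" as name(argument=value, ...) on one line, values as JSON. apply_moves: Moves the arm, as the interface text tells. Its arguments: {"type":"object","properties":{"commands":{"type":"array"},"newtons":{"type":"number"}},"required":["commands"]}

```bash
mkdir -p pics; ls
python3 - <<'E'
from workcell import bot, cams
import cv2,numpy as np
print(bot.get_obs())
ims=[]
for n in("side","top"):
    c=cams.camera(n); ims.append(c["frame"]); cv2.imwrite(f"pics/{n}0.png",c["frame"])
    np.savez(f"{n}0.npz",**c)
    print(n,c["camera_matrix"].tolist(),c["R"].round(3).tolist(),c["t"].round(3).tolist())
    for t in ["red_medal_center","blue_medal_center","green_medal_center","white_medal_center","storage_rack","display_rack"]:
        print(t,[(np.round(d["rect"]).tolist(),round(d["confidence"],2)) for d in cams.spot_in(t,n)])
E
```

```text
pics
{'time': 0.0, 'q': array([6.86402739e+01, 5.01146543e+00, 1.00335098e+01, 9.51011094e+01,
       1.37831637e-03, 8.99991995e+01]), 'qd': array([ 0.01356624,  0.07035394,  0.01760109, -0.09548616, -0.00757899,
        0.063986  ]), 'joint_efforts': array([ 6.99354077e-04, -5.20389247e+01,  4.64805365e+01,  1.63795991e-02,
        3.71464216e-05, -2.11090179e-05]), 'ee_pos': array([0.20022613, 0.51199473, 0.23057112]), 'tcp_rot': array([ -90.99951851,   89.92092296, -112.35844502]), 'wrist_force': array([-0.26425826,  0.5586772 ,  0.11537723]), 'torque': array([ 0.06717853, -0.01270071, -0.02430042]), 'opening': 0.08526943140817879}
side [[389.25031334438637, 0.0, 282.9113225666366], [0.0, 389.25031334438637, 214.5656795541431], [0.0, 0.0, 1.0]] [[-0.987, -0.158, -0.018], [-0.091, 0.653, -0.752], [0.13, -0.741, -0.659]] [0.498, 0.125, 0.76]
red_medal_center [([293.0, 183.0, 309.0, 207.0], 0.74), ([351.0, 176.0, 366.0, 206.0], 0.74)]
blue_medal_center [([244.0, 167.0, 261.0, 199.0], 0.58)]
green_medal_center [([271.0, 174.0, 287.0, 204.0], 0.86)]
white_medal_center [([243.0, 143.0, 258.0, 171.0], 0.8)]
storage_rack [([202.0, 163.0, 322.0, 220.0], 0.71), ([288.0, 192.0, 318.0, 214.0], 0.43)]
display_rack [([139.0, 279.0, 308.0, 342.0], 0.62), ([216.0, 180.0, 246.0, 195.0], 0.3)]
top [[507.93829414313814, 0.0, 281.48301911144506], [0.0, 507.93829414313814, 207.72404087727625], [0.0, 0.0, 1.0]] [[-0.013, -1.0, -0.006], [-0.995, 0.014, -0.099], [0.099, 0.005, -0.995]] [-0.032, 0.532, 1.145]
red_medal_center [([344.0, 274.0, 365.0, 293.0], 0.8), ([321.0, 219.0, 339.0, 237.0], 0.77)]
blue_medal_center [([331.0, 164.0, 351.0, 186.0], 0.73)]
green_medal_center [([330.0, 191.0, 342.0, 212.0], 0.63)]
white_medal_center [([385.0, 148.0, 409.0, 168.0], 0.6), ([338.0, 140.0, 358.0, 158.0], 0.51)]
storage_rack [([310.0, 121.0, 371.0, 250.0], 0.86)]
display_rack [([167.0, 130.0, 216.0, 255.0], 0.85)]
```

View pics/top0.png

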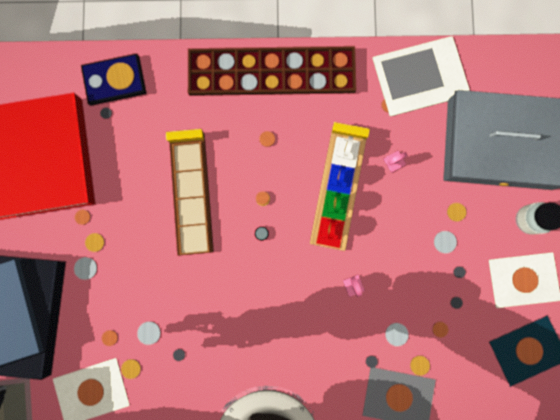

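View pics/side0.png

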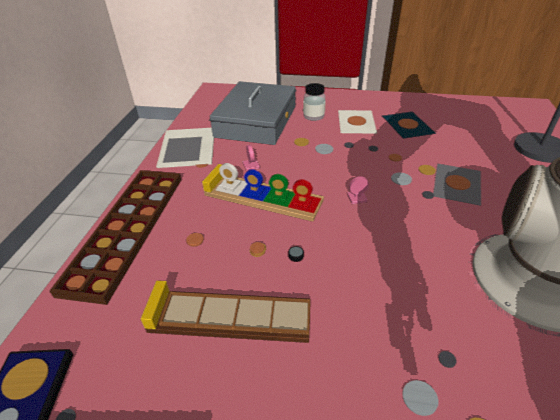

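The top view (x up, y to the left) shows the storage rack with its yellow block at about (350,130). From the block outward the order is white (345,150), blue (341,178), green (336,204), red (330,231). The display rack has its block at (184,135) and empty bays running down to (193,240). The things that could be mistaken for the medals are the pink look-alikes at (395,160) and (354,285), and the networks report both as "white" and "red". I'll take only the medals on the rack.

```bash
cat > h.py <<'E'
import cv2,numpy as np
from scipy.optimize import minimize
def load(n,k=None):
    from workcell import cams
    return dict(np.load(k)) if k else cams.camera(n)
def cloud(c):
    d=c["depth"]; K=c["camera_matrix"]; v,u=np.mgrid[:d.shape[0],:d.shape[1]]
    P=np.stack([(u-K[0,2])/K[0,0]*d,(v-K[1,2])/K[1,1]*d,d],-1)
    P=(P-c["t"])@c["R"]; P[d==0]=np.nan
    return P, cv2.cvtColor(c["frame"],cv2.COLOR_BGR2HSV)
def px(c,X):
    p=c["R"]@X+c["t"]; p=c["camera_matrix"]@p; return p[:2]/p[2]
E
python3 - <<'E'
from h import *
for n in("top","side"):
    c=load(n,n+"0.npz"); P,H=cloud(c)
    x,y,z=P[...,0],P[...,1],P[...,2]
    reg={"stor":(y<0)&(y>-.25),"disp":(y>.1)&(y<.3)}
    print(n,"table z",np.nanmedian(z[(abs(x-.5)<.2)&(abs(y)<.05)]))
    for k,m in reg.items():
        yel=m&(abs(H[...,0].astype(int)-27)<5)&(H[...,1]>180)&(H[...,2]>110)&(z>.035)
        yel=cv2.erode(yel.astype(np.uint8),np.ones((1,1)))>0
        q=P[yel]; r=cv2.minAreaRect((q[:,:2]*1000).astype(np.float32))
        print(k,"yellow n",len(q),np.round(q.mean(0),4),np.round(r[0],1),np.round(r[1],1),round(r[2],1))
        # board: pixels 8..30mm high near
        nb=m&(z>.008)&(z<.025)&(x>.3)&(x<.8)
        lab,L,st,ce=cv2.connectedComponentsWithStats(nb.astype(np.uint8))
        i=1+st[1:,4].argmax(); q=P[L==i]; r=cv2.minAreaRect((q[:,:2]*1000).astype(np.float32))
        print(k,"board n",len(q),np.round(r[0],1),np.round(r[1],1),round(r[2],2))
E
python3 - <<'E'
import cv2
a=cv2.imread('pics/top0.png')[115:300,300:420]; b=cv2.imread('pics/side0.png')[135:225,195:375]
cv2.imwrite('pics/crop0.png',cv2.resize(b,None,fx=4,fy=4,interpolation=cv2.INTER_CUBIC))
E
```

```text
top table z 0.0005729214031220923
stor yellow n 296 [ 0.7083 -0.2     0.0433] [ 709.3 -200.3] [81.8 19.9] 78.4
stor board n 3215 [ 571.2 -170.9] [ 84.5 267.7] 77.82
disp yellow n 293 [0.7019 0.1837 0.0434] [702.8 184. ] [19.3 83.8] 3.7
disp board n 4079 [569.5 174.4] [281.7  85.3] 4.56
side table z 0.0007886059738052894
stor yellow n 161 [ 0.7124 -0.1877  0.0431] [ 711.1 -197.1] [80.7 17.1] 78.1
stor board n 1822 [ 582.5 -172. ] [ 87.2 283.9] 78.05
disp yellow n 456 [0.7034 0.1899 0.0438] [704.7 186.1] [18.5 82.8] 4.2
disp board n 6330 [573.7 173.9] [285.4  87.1] 4.55
```

View pics/crop0.png

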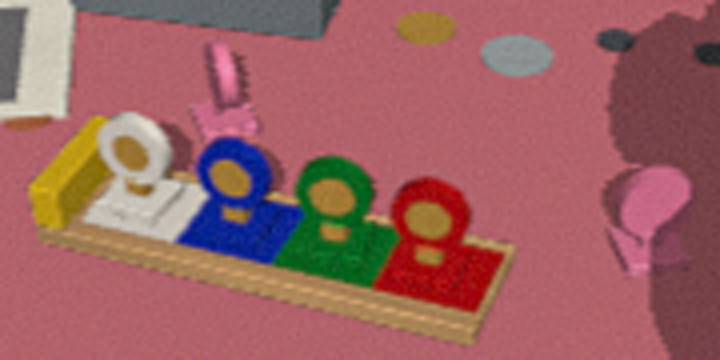

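The crop confirms the rack order of white, blue, green, red. The pinks stand off the rack at crop (225,90) and (650,215). The block-based and board-based rack centres differ by about 1 cm, so I'll refine using the cream floors and the pads.

```bash
cat >> h.py <<'E'
def plane(c,uv,z):
    K=c["camera_matrix"]; uv=np.atleast_2d(uv)
    r=np.c_[(uv-K[[0,1],[2,2]])/K[0,0],np.ones(len(uv))]@c["R"]; o=-c["t"]@c["R"]
    return (o+r*((z-o[2])/r[:,2])[:,None])[:,:2]
E
python3 - <<'E'
from h import *
for n in("top","side"):
    c=load(n,n+"0.npz"); P,H=cloud(c); H=H.astype(int)
    x,y,z=P[...,0],P[...,1],P[...,2]; h,s,v=H[...,0],H[...,1],H[...,2]
    base=(x>.38)&(x<.76)&(z<.03)&(z>.005)
    cream=base&(y>.1)&(y<.25)&(s<110)&(v>130)
    q=plane(c,np.argwhere(cream)[:,::-1].astype(float),.016)*1000
    r=cv2.minAreaRect(q.astype(np.float32)); print(n,"cream",len(q),np.round(r[0],1),np.round(r[1],1),round(r[2],2))
    L=cv2.connectedComponentsWithStats(cv2.erode(cream.astype(np.uint8),np.ones((2,2))))
    for i in range(1,L[0]):
        if L[2][i,4]>100: print("  bay",L[2][i,4],np.round(plane(c,L[3][i],.016)*1000,1))
    st=(y<-.08)&(y>-.25)&(x>.4)&(x<.74)
    cols={"red":(s>190)&((h<6)|(h>175)),"green":(abs(h-62)<15)&(s>120),"blue":(abs(h-118)<12)&(s>120),"white":(s<60)&(v>150)}
    for k,m in cols.items():
        mp=m&st&(z<.03)&(z>.008); q=plane(c,np.argwhere(mp)[:,::-1].astype(float),.017)*1000
        r=cv2.minAreaRect(q.astype(np.float32)); print(" ",k,"pad",len(q),np.round(r[0],1),np.round(r[1],1),round(r[2],1),end=" | ")
        hi=st&(z>.04)&(m|((abs(h-18)<8)&(s>90)&(v>60)))&(np.hypot(x-r[0][0]/1e3,y-r[0][1]/1e3)<.04)
        q=P[hi]; 
        if len(q)>8:
            w,V=np.linalg.eigh(np.cov(q[:,:2].T)); a=np.degrees(np.arctan2(V[1,1],V[0,1]))
            print("disc",len(q),np.round(np.median(q,0)*1000,1),"range",np.round((q.min(0)*1000)),np.round(q.max(0)*1000),"ang",round((a+90)%180-90,1),"sd",np.round(np.sqrt(w)*1000,1))
# overlay of model outlines
c=load("top","top0.npz"); im=cv2.resize(c["frame"],None,fx=4,fy=4,interpolation=cv2.INTER_CUBIC)
def draw(o,a,col):
    R=np.array([[np.sin(a),np.cos(a)],[-np.cos(a),np.sin(a)]]) # columns: rack x, rack y
    for x0,x1,y0,y1,zz in [(-42,42,-143,143,14),(-42,42,135,155,44)]+[(-30,30,k-30,k+30,16) for k in(-96,-32,32,96)]:
        p=[px(c,np.r_[np.array(o)+R@np.array(b),zz]/1000)*4+1.5 for b in((x0,y0),(x1,y0),(x1,y1),(x0,y1))]
        cv2.polylines(im,[np.int32(p)],True,col,1)
draw((559,173),np.radians(4.5),(255,255,0)); draw((569,-169),np.radians(-12.1),(255,255,0))
cv2.imwrite("pics/ov0.png",im[4*115:4*262,4*155:4*385][:, :][::1,::1] if 0 else cv2.resize(np.hstack([im[460:1060,640:900],im[460:1060,1220:1500]]),None,fx=1,fy=1))
E
```

```text
top cream 2603 [559.2 173.8] [253.5  59.7] 4.46
  bay 571 [[654.2 180. ]]
  bay 586 [[589.9 175. ]]
  bay 593 [[525.8 170.1]]
  bay 616 [[462.  165.3]]
  red pad 487 [ 473.9 -150.4] [54.2 60.8] 77.5 | disc 106 [ 478.1 -148.9   75.8] range [ 458. -157.   45.] [ 500. -141.   86.] ang -10.4 sd [ 3.3 12.8]
  green pad 453 [ 536.1 -163.8] [53.2 60.3] 78.2 | disc 102 [ 532.5 -162.3   76.1] range [ 500. -169.   46.] [ 558. -152.   86.] ang -6.5 sd [ 3.3 13.8]
  blue pad 490 [ 598.8 -177.2] [54.7 60.8] 77.8 | disc 98 [ 596.9 -172.1   76. ] range [ 561. -181.   42.] [ 620. -164.   84.] ang -12.0 sd [ 3.2 12.5]
  white pad 563 [ 631.1 -183.9] [ 57.3 127.9] 77.6 | disc 76 [ 656.2 -186.8   73.3] range [ 620. -196.   48.] [ 671. -174.   84.] ang -15.6 sd [ 3.2 11.7]
side cream 3365 [561.3 169.6] [252.8  54.8] 4.56
  bay 722 [[656.4 178.5]]
  bay 757 [[592.7 173.6]]
  bay 782 [[528.6 168.5]]
  bay 800 [[464.8 163.2]]
  red pad 342 [ 476.9 -149.9] [57.2 62.1] 77.9 | disc 240 [ 482.2 -145.4   62.3] range [ 462. -152.   40.] [ 504. -140.   82.] ang -7.0 sd [ 2.1 11.6]
  green pad 312 [ 539.4 -164. ] [58.3 60.4] 78.0 | disc 233 [ 540.6 -159.5   63.3] range [ 519. -169.   40.] [ 565. -155.   82.] ang -2.6 sd [ 2.3 11.7]
  blue pad 292 [ 601.5 -180.1] [63.9 61.8] 78.0 | disc 213 [ 601.5 -169.2   63.3] range [ 581. -178.   40.] [ 626. -162.   83.] ang -8.4 sd [ 2.7 11.7]
  white pad 307 [ 665.2 -191.9] [61.7 64.2] 77.9 | disc 222 [ 668.2 -186.9   63.1] range [ 648. -206.   41.] [ 703. -179.   82.] ang -13.8 sd [ 2.7 12.9]
```

View pics/ov0.png

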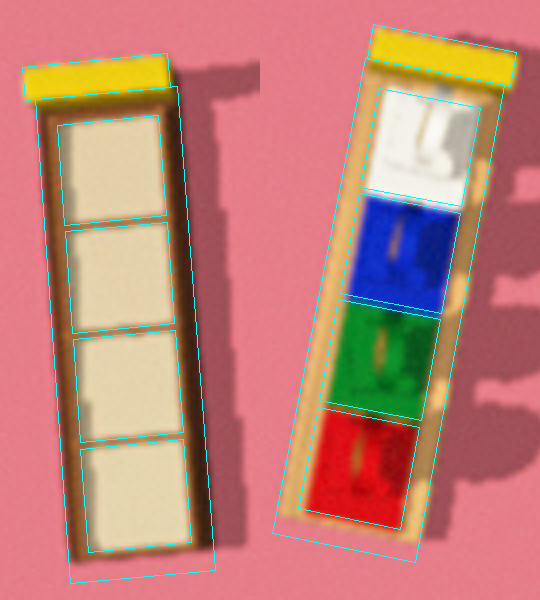

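In the overlay (4x), the cream bays fit at (559,173) mm, 4.5° and the pads at (569,-169), -12.1°. The boards end about 12 mm short of the drawn -143 edge, but the bay and pad rows and the blocks agree. Next I'll fit the discs and set up a move helper.

```bash
cat >> h.py <<'E'
from scipy.spatial.transform import Rotation as Rn
def rel(x,y,z,ang,o=None):
    """command to reach TCP x,y,z (m), jaw axis ang+90 deg (disc along ang)"""
    from workcell import bot
    o=o or bot.get_obs(); R=Rn.from_euler("xyz",o["tcp_rot"],degrees=True).as_matrix()
    d=R.T@(np.array([x,y,z])-o["ee_pos"])
    w=np.radians(ang+90); t=R.T@np.array([np.cos(w),np.sin(w),0]); r=np.arctan2(t[2],t[1])
    r=(r+np.pi/2)%np.pi-np.pi/2
    print("t",round(o["time"],2),"ee",o["ee_pos"].round(4),"q",o["q"].round(1),"open",round(o["opening"]*1e3,1),"F",o["wrist_force"].round(1))
    print("shift",d.round(4),"roll",round(r,4),"rows",max(np.linalg.norm(d)/.05,abs(r)/.15).round(1), "tool x",R[:,0].round(3))
E
cat > disc.py <<'E'
from h import *
def fit(cs,near):
    """near: colour->(x,y) m ; returns disc mid-plane fit per camera"""
    for n,c in cs.items():
        P,H=cloud(c); H=H.astype(int); x,y,z=P[...,0],P[...,1],P[...,2]
        for k,(a,b) in near.items():
            m=(np.hypot(x-a,y-b)<.034)&(z>(.042 if n=="side" else .072))&(z<.084)
            m&=~((abs(H[...,0]-27)<5)&(H[...,1]>200)&(z<.05))
            q=P[m][:,:2].astype(np.float32)*1000
            vx,vy,x0,y0=cv2.fitLine(q,cv2.DIST_HUBER,0,.01,.01).ravel()
            if vx<0: vx,vy=-vx,-vy
            s=(q-[x0,y0])@[vx,vy]; lo,hi=np.percentile(s,[2,98]); mid=(lo+hi)/2
            o=-c["t"]@c["R"]*1000; nn=np.array([-vy,vx]); nn*=np.sign(nn@(o[:2]-[x0,y0]))
            ctr=np.array([x0,y0])+mid*np.array([vx,vy])-(nn*5 if n=="side" else 0)
            print(n,k,len(q),"mid",ctr.round(1),"ang",round(np.degrees(np.arctan2(vy,vx)),1),"len",round(hi-lo,1))
E
python3 - <<'E'
from disc import *
near={"red":(.477,-.149),"green":(.538,-.163),"blue":(.600,-.176),"white":(.663,-.190)}
fit({n:load(n,n+"0.npz") for n in("top","side")},near)
rel(.478,-.149,.16,-10)
E
```

```text
top red 76 mid [ 481.1 -149.4] ang -8.9 len 34.1
top green 76 mid [ 539.4 -163.4] ang -3.2 len 34.7
top blue 72 mid [ 601.7 -174. ] ang -10.7 len 33.9
top white 69 mid [ 667.7 -191. ] ang -16.9 len 34.0
side red 270 mid [ 482.9 -150.4] ang -8.9 len 41.5
side green 264 mid [ 541.5 -164.5] ang -4.2 len 42.0
side blue 246 mid [ 603.  -174.4] ang -10.9 len 42.5
side white 223 mid [ 669.1 -191.9] ang -14.7 len 42.9
t 0.7 ee [0.2003 0.5122 0.2313] q [68.6  5.  10.1 95.1 -0.  90. ] open 85.4 F [-0.1 -0.3 -0.4]
shift [ 0.0713 -0.5147  0.4994] roll -0.1982 rows 14.4 tool x [ 0.  0. -1.]
```

Both cameras agree on every disc to within about 2 mm and 2°. I'll move over the red medal first.

>>> apply_moves(commands=[[0.07, -0.514, 0.5, -0.2, 0.2], [0.07, -0.514, 0.5, -0.2, 0.2], [0.07, -0.514, 0.5, -0.2, 0.2], [0.07, -0.514, 0.5, -0.2, 0.2], [0.07, -0.514, 0.5, -0.2, 0.2], [0.07, -0.514, 0.5, -0.2, 0.2], [0.07, -0.514, 0.5, -0.2, 0.2], [0.07, -0.514, 0.5, -0.2, 0.2], [0.07, -0.514, 0.5, -0.2, 0.2], [0.07, -0.514, 0.5, -0.2, 0.2], [0.07, -0.514, 0.5, -0.2, 0.2], [0.07, -0.514, 0.5, -0.2, 0.2]], newtons=40)

```text
time: 1.9
ee_pos: [0.4326, -0.0403, 0.1732]
tcp_rot: [12.1, 89.9, 2.2]
wrist_force: [0.4, 0.9, 1.6]
opening: 0.0513
```

```bash
python3 -c "
from h import *
rel(.482,-.150,.15,-8.9)"
```

```text
t 1.9 ee [ 0.4326 -0.0403  0.1732] q [ -5.3 -11.7 -12.2  89.4   0.    4.6] open 51.3 F [0.4 0.9 1.6]
shift [ 0.0232 -0.0995  0.0675] roll -0.0178 rows 2.5 tool x [ 0.001  0.    -1.   ]
```

>>> apply_moves(commands=[[0.023, -0.0995, 0.0675, -0.018, 0.2], [0.023, -0.0995, 0.0675, -0.018, 0.2], [0.023, -0.0995, 0.0675, -0.018, 0.2], [0.023, -0.0995, 0.0675, -0.018, 0.2], [0.023, -0.0995, 0.0675, -0.018, 0.2], [0.023, -0.0995, 0.0675, -0.018, 0.2]])

```text
time: 2.5
ee_pos: [0.4818, -0.1492, 0.1506]
tcp_rot: [13.2, 89.9, 4.4]
wrist_force: [-0.2, 0.1, 0.1]
opening: 0.0513
```

```bash
python3 -c "
from h import *
rel(.482,-.150,.038,-8.9)
c=load('side');cv2.imwrite('pics/a1.png',cv2.resize(c['frame'][60:260,150:430],None,fx=2.8,fy=2.8))"
```

```text
t 2.5 ee [ 0.4818 -0.1492  0.1506] q [-17.2  -2.2  -6.2  86.    0.   -8.4] open 51.3 F [-0.2  0.1  0.1]
shift [ 1.126e-01 -8.000e-04  1.000e-04] roll 0.0009 rows 2.3 tool x [ 0.002  0.    -1.   ]
```

View pics/a1.png

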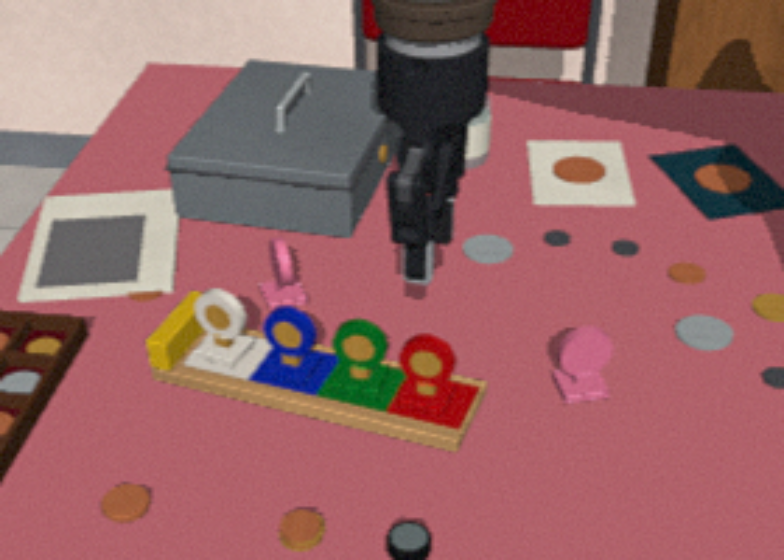

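The gripper hangs above the red medal: tips at crop (420,275), medal at (427,360), nothing in the way. Now I'll descend, grip and check.

>>> apply_moves(commands=[[0.04, -0.001, 0, 0.001, 0.2], [0.08, -0.001, 0, 0.001, 0.2], [0.1, -0.001, 0, 0.001, 0.2], [0.112, -0.001, 0, 0.001, 0.2], [0.1125, -0.001, 0, 0.001, 0.2], [0.1125, -0.001, 0, 0.001, 0.2], [0.1125, -0.001, 0, 0.001, -0.3], [0.1125, -0.001, 0, 0.001, -0.6], [0.1125, -0.001, 0, 0.001, -0.9], [0.1125, -0.001, 0, 0.001, -1], [0.1125, -0.001, 0, 0.001, -1], [0.1125, -0.001, 0, 0.001, -1]], newtons=40)

```text
time: 3.75
ee_pos: [0.4825, -0.1502, 0.0391]
tcp_rot: [3.4, 89.8, -5.5]
wrist_force: [-0.7, 0.3, 6.3]
opening: 0.0095
```

```bash
python3 -c "
from h import *
rel(.482,-.150,.15,-8.9)"
```

```text
t 3.75 ee [ 0.4825 -0.1502  0.0391] q [-17.3  -0.5 -16.9  73.4   0.   -8.4] open 9.5 F [-0.7  0.3  6.3]
shift [-1.109e-01  1.000e-04 -1.000e-04] roll 0.0002 rows 2.2 tool x [ 0.003 -0.    -1.   ]
```

>>> apply_moves(commands=[[-0.01, 0, 0, 0, -1], [-0.03, 0, 0, 0, -1], [-0.06, 0, 0, 0, -1], [-0.09, 0, 0, 0, -1], [-0.11, 0, 0, 0, -1], [-0.11, 0, 0, 0, -1]])

```text
time: 4.35
ee_pos: [0.4833, -0.1506, 0.1524]
tcp_rot: [-3.8, 89.5, -12.7]
wrist_force: [0.6, 0.5, -1.5]
opening: 0.0096
```

```bash
python3 -c "
from h import *
rel(.6555,.1794,.15,4.5)
from disc import fit
fit({'side':load('side')},{'held':(.482,-.15)})
c=load('side');P,H=cloud(c);m=(np.hypot(P[...,0]-.482,P[...,1]+.15)<.03)&(P[...,2]<.2)&(H[...,1]>170)&((H[...,0]<6)|(H[...,0]>174));z=P[m][:,2];print(np.histogram(z,12))
"
```

```text
t 4.35 ee [ 0.4833 -0.1506  0.1524] q [-17.3  -2.4  -6.1  85.8   0.   -8.4] open 9.6 F [ 0.6  0.5 -1.5]
shift [0.0032 0.3526 0.1191] roll -0.2337 rows 7.4 tool x [ 0.008 -0.002 -1.   ]Traceback (most recent call last):
  File "<string>", line 5, in <module>
    fit({'side':load('side')},{'held':(.482,-.15)})
    ~~~^^^^^^^^^^^^^^^^^^^^^^^^^^^^^^^^^^^^^^^^^^^^
  File "disc.py", line 10, in fit
    vx,vy,x0,y0=cv2.fitLine(q,cv2.DIST_HUBER,0,.01,.01).ravel()
                ~~~~~~~~~~~^^^^^^^^^^^^^^^^^^^^^^^^^^^^
cv2.error: OpenCV(4.12.0) /io/opencv/modules/imgproc/src/linefit.cpp:50: error: (-215:Assertion failed) count > 0 in function 'fitLine2D_wods'
```

The opening is 9.6 mm and the force is -1.5 N, which matches the medal's weight, so it is held. I'll carry it to the bay next to the display block.

>>> apply_moves(commands=[[0.003, 0.3525, 0.119, -0.234, -1], [0.003, 0.3525, 0.119, -0.234, -1], [0.003, 0.3525, 0.119, -0.234, -1], [0.003, 0.3525, 0.119, -0.234, -1], [0.003, 0.3525, 0.119, -0.234, -1], [0.003, 0.3525, 0.119, -0.234, -1], [0.003, 0.3525, 0.119, -0.234, -1], [0.003, 0.3525, 0.119, -0.234, -1], [0.003, 0.3525, 0.119, -0.234, -1], [0.003, 0.3525, 0.119, -0.234, -1], [0.003, 0.3525, 0.119, -0.234, -1], [0.003, 0.3525, 0.119, -0.234, -1]])

```text
time: 5.6
ee_pos: [0.6544, 0.1783, 0.148]
tcp_rot: [-16.9, 89.7, -12.4]
wrist_force: [-0.5, 0.4, -1.6]
opening: 0.0094
```

```bash
python3 -c "
from h import *
rel(.6555,.1794,.040,4.5)
c=load('side');P,H=cloud(c);m=(np.hypot(P[...,0]-.6555,P[...,1]-.1794)<.04)&(P[...,2]>.08)&(P[...,2]<.22)&(H[...,1]>170)&((H[...,0]<6)|(H[...,0]>174));print(np.percentile(P[m],[2,50,98],0).round(3),m.sum())
cv2.imwrite('pics/b1.png',cv2.resize(c['frame'][100:380,60:380],None,fx=2,fy=2))
"
```

```text
t 5.6 ee [0.6544 0.1783 0.148 ] q [15.3 21.9 21.  88.8 -0.1 10.9] open 9.4 F [-0.5  0.4 -1.6]
shift [0.108  0.0012 0.0006] roll -0.001 rows 2.2 tool x [ 0.005 -0.001 -1.   ]
[[0.632 0.164 0.128]
 [0.643 0.184 0.135]
 [0.671 0.199 0.187]] 531
```

View pics/b1.png

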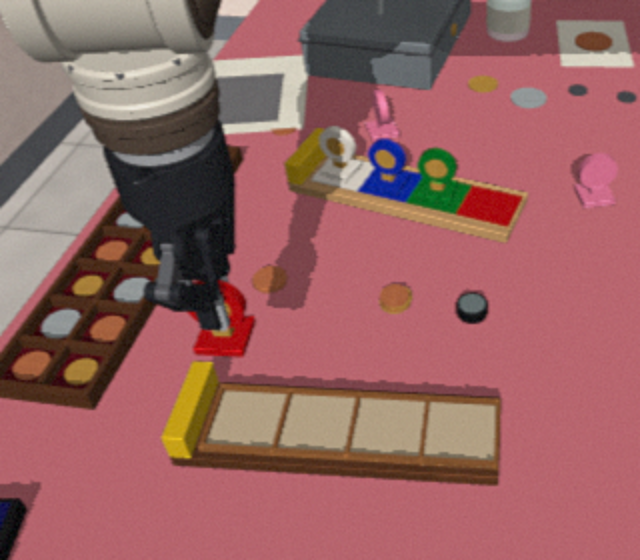

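The red medal is held upright at crop (222,320) over the bay at (250,415). I'll lower it to just above the floor.

>>> apply_moves(commands=[[0.04, 0.001, 0.0005, -0.001, -1], [0.08, 0.001, 0.0005, -0.001, -1], [0.1, 0.001, 0.0005, -0.001, -1], [0.106, 0.001, 0.0005, -0.001, -1], [0.1085, 0.001, 0.0005, -0.001, -1], [0.1085, 0.001, 0.0005, -0.001, -1], [0.1085, 0.001, 0.0005, -0.001, -1]])

```text
time: 6.35
ee_pos: [0.6564, 0.1795, 0.0416]
tcp_rot: [-6.9, 89.5, -2.4]
wrist_force: [0.0, -0.2, -2.3]
opening: 0.0096
```

```bash
python3 -c "
from h import *
rel(.6555,.1794,.0385,4.5)"
```

```text
t 6.35 ee [0.6564 0.1795 0.0416] q [15.3 22.8 10.4 77.1 -0.1 10.9] open 9.6 F [ 0.  -0.2 -2.3]
shift [ 0.0031  0.     -0.001 ] roll -0.0001 rows 0.1 tool x [ 0.008 -0.    -1.   ]
```

>>> apply_moves(commands=[[0.002, 0, -0.001, 0, -1], [0.003, 0, -0.001, 0, -1], [0.003, 0, -0.001, 0, -1]])

```text
time: 6.65
ee_pos: [0.6555, 0.1794, 0.0388]
tcp_rot: [-6.3, 89.5, -1.8]
wrist_force: [0.6, -0.8, -0.6]
opening: 0.0096
```

```bash
python3 -c "
from h import *
rel(.6555,.1794,.0385,4.5)
from disc import fit
fit({'side':load('side')},{'red':(.6555,.1794)})"
```

```text
t 6.65 ee [0.6555 0.1794 0.0388] q [15.4 22.7  9.9 76.8 -0.1 10.9] open 9.6 F [ 0.6 -0.8 -0.6]
shift [ 0.0003 -0.     -0.    ] roll -0.0001 rows 0.0 tool x [ 0.008 -0.    -1.   ]
side red 271 mid [649.5 185.3] ang 48.8 len 34.6
```

>>> apply_moves(commands=[[0.001, 0, 0, 0, -1], [0.001, 0, 0, 0, -0.7], [0.001, 0, 0, 0, -0.4], [0.001, 0, 0, 0, 0], [0.001, 0, 0, 0, 0.2], [0.001, 0, 0, 0, 0.2], [-0.02, 0, 0, 0, 0.2], [-0.06, 0, 0, 0, 0.2], [-0.11, 0, 0, 0, 0.2], [-0.11, 0, 0, 0, 0.2], [-0.11, 0, 0, 0, 0.2]])

```text
time: 7.8
ee_pos: [0.6554, 0.1796, 0.1504]
tcp_rot: [-1.8, 89.4, 2.7]
wrist_force: [-0.3, 0.5, -0.3]
opening: 0.0511
```

```bash
python3 -c "
from h import *
rel(.5405,-.164,.15,-3.7)
from disc import fit
c=load('side');fit({'side':c},{'red':(.6555,.1794)})
cv2.imwrite('pics/b2.png',cv2.resize(c['frame'][240:360,110:330],None,fx=3,fy=3))
"
```

```text
t 7.8 ee [0.6554 0.1796 0.1504] q [15.4 21.7 21.  88.6 -0.1 10.9] open 51.1 F [-0.3  0.5 -0.3]
shift [-0.0011 -0.3336 -0.1414] roll 0.143 rows 7.2 tool x [ 0.011  0.001 -1.   ]
side red 419 mid [655.3 179.8] ang 5.2 len 42.4
```

View pics/b2.png

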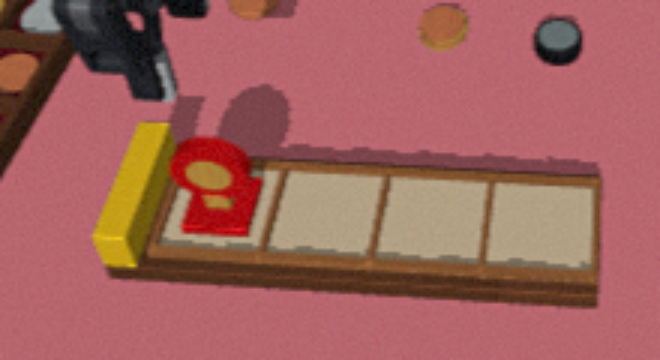

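The red medal stands upright in the bay beside the block, at crop (215,190). It measures (655.3, 179.8) mm and 5.2°, which is within 1 mm of the target. Next is green.

>>> apply_moves(commands=[[-0.001, -0.3335, -0.1415, 0.143, 0.2], [-0.001, -0.3335, -0.1415, 0.143, 0.2], [-0.001, -0.3335, -0.1415, 0.143, 0.2], [-0.001, -0.3335, -0.1415, 0.143, 0.2], [-0.001, -0.3335, -0.1415, 0.143, 0.2], [-0.001, -0.3335, -0.1415, 0.143, 0.2], [-0.001, -0.3335, -0.1415, 0.143, 0.2], [-0.001, -0.3335, -0.1415, 0.143, 0.2], [-0.001, -0.3335, -0.1415, 0.143, 0.2], [-0.001, -0.3335, -0.1415, 0.143, 0.2], [-0.001, -0.3335, -0.1415, 0.143, 0.2], [-0.001, -0.3335, -0.1415, 0.143, 0.2]])

```text
time: 9.05
ee_pos: [0.5401, -0.1628, 0.1483]
tcp_rot: [3.9, 89.5, 0.3]
wrist_force: [-0.0, -0.5, 0.8]
opening: 0.0506
```

```bash
python3 -c "
from h import *
rel(.5405,-.164,.038,-3.7)"
```

```text
t 9.05 ee [ 0.5401 -0.1628  0.1483] q [-16.8   5.6   1.5  85.5   0.1 -13.3] open 50.6 F [-0.  -0.5  0.8]
shift [ 0.1103 -0.0012 -0.0004] roll 0.0019 rows 2.2 tool x [ 0.008  0.    -1.   ]
```

>>> apply_moves(commands=[[0.04, -0.001, -0.0005, 0.002, 0.2], [0.08, -0.001, -0.0005, 0.002, 0.2], [0.1, -0.001, -0.0005, 0.002, 0.2], [0.11, -0.001, -0.0005, 0.002, 0.2], [0.1105, -0.001, -0.0005, 0.002, 0.2], [0.1105, -0.001, -0.0005, 0.002, 0.2], [0.1105, -0.001, -0.0005, 0.002, -0.3], [0.1105, -0.001, -0.0005, 0.002, -0.6], [0.1105, -0.001, -0.0005, 0.002, -0.9], [0.1105, -0.001, -0.0005, 0.002, -1], [0.1105, -0.001, -0.0005, 0.002, -1], [0.1105, -0.001, -0.0005, 0.002, -1]])

```text
time: 10.25
ee_pos: [0.5409, -0.164, 0.0387]
tcp_rot: [1.8, 89.5, -1.9]
wrist_force: [0.1, 0.4, 6.7]
opening: 0.0094
```

```bash
python3 -c "
from h import *
rel(.5405,-.164,.15,-3.7)"
```

```text
t 10.25 ee [ 0.5409 -0.164   0.0387] q [-16.9   7.2  -8.8  73.4   0.1 -13.2] open 9.4 F [0.1 0.4 6.7]
shift [-0.1113 -0.      0.0007] roll -0.0002 rows 2.2 tool x [ 0.01 -0.   -1.  ]
```

>>> apply_moves(commands=[[-0.01, 0, 0, 0, -1], [-0.03, 0, 0, 0, -1], [-0.06, 0, 0, 0, -1], [-0.09, 0, 0, 0, -1], [-0.11, 0, 0, 0, -1], [-0.11, 0, 0, 0, -1], [-0.11, 0, 0, 0, -1]])

```text
time: 10.95
ee_pos: [0.5398, -0.164, 0.1485]
tcp_rot: [1.7, 89.5, -2.0]
wrist_force: [0.9, 0.3, -2.8]
opening: 0.0094
```

```bash
python3 -c "
from h import *
rel(.5916,.1744,.15,4.5)"
```

```text
t 10.95 ee [ 0.5398 -0.164   0.1485] q [-17.    5.5   1.5  85.4   0.1 -13.3] open 9.4 F [ 0.9  0.3 -2.8]
shift [-0.0011  0.341   0.0298] roll -0.1433 rows 6.8 tool x [ 0.01 -0.   -1.  ]
```

>>> apply_moves(commands=[[-0.001, 0.341, 0.03, -0.143, -1], [-0.001, 0.341, 0.03, -0.143, -1], [-0.001, 0.341, 0.03, -0.143, -1], [-0.001, 0.341, 0.03, -0.143, -1], [-0.001, 0.341, 0.03, -0.143, -1], [-0.001, 0.341, 0.03, -0.143, -1], [-0.001, 0.341, 0.03, -0.143, -1], [-0.001, 0.341, 0.03, -0.143, -1], [-0.001, 0.341, 0.03, -0.143, -1], [-0.001, 0.341, 0.03, -0.143, -1], [-0.001, 0.341, 0.03, -0.143, -1], [-0.001, 0.341, 0.03, -0.143, -1]])

```text
time: 12.15
ee_pos: [0.5919, 0.1732, 0.1499]
tcp_rot: [-6.8, 89.4, -2.4]
wrist_force: [-0.6, -0.6, -1.1]
opening: 0.0092
```

```bash
python3 -c "
from h import *
rel(.5916,.1744,.040,4.5)"
```

```text
t 12.15 ee [0.5919 0.1732 0.1499] q [16.4 12.8  9.8 86.5 -0.2 12. ] open 9.2 F [-0.6 -0.6 -1.1]
shift [ 0.1099  0.0014 -0.0012] roll -0.002 rows 2.2 tool x [ 0.01 -0.   -1.  ]
```

>>> apply_moves(commands=[[0.04, 0.001, -0.001, -0.002, -1], [0.08, 0.0015, -0.001, -0.002, -1], [0.1, 0.0015, -0.001, -0.002, -1], [0.108, 0.0015, -0.001, -0.002, -1], [0.11, 0.0015, -0.001, -0.002, -1], [0.11, 0.0015, -0.001, -0.002, -1], [0.11, 0.0015, -0.001, -0.002, -1]])

```text
time: 12.85
ee_pos: [0.5927, 0.1747, 0.0416]
tcp_rot: [-3.0, 89.3, 1.5]
wrist_force: [0.0, -0.4, -1.0]
opening: 0.0097
```

```bash
python3 -c "
from h import *
rel(.5916,.1744,.038,4.5)"
```

```text
t 12.85 ee [0.5927 0.1747 0.0416] q [16.5 14.  -0.6 74.6 -0.2 12. ] open 9.7 F [ 0.  -0.4 -1. ]
shift [ 0.0036 -0.0002 -0.0012] roll -0.0001 rows 0.1 tool x [ 0.012  0.    -1.   ]
```

>>> apply_moves(commands=[[0.002, 0, -0.001, 0, -1], [0.0035, 0, -0.001, 0, -1], [0.004, 0, -0.001, 0, -1], [0.004, 0, -0.001, 0, -0.7], [0.004, 0, -0.001, 0, -0.4], [0.004, 0, -0.001, 0, 0], [0.004, 0, -0.001, 0, 0.2], [-0.016, 0, -0.001, 0, 0.2], [-0.056, 0, -0.001, 0, 0.2], [-0.106, 0, -0.001, 0, 0.2], [-0.108, 0, -0.001, 0, 0.2], [-0.108, 0, -0.001, 0, 0.2]])

```text
time: 14.05
ee_pos: [0.5913, 0.1748, 0.1514]
tcp_rot: [0.3, 89.1, 4.7]
wrist_force: [-0.6, 0.0, -1.0]
opening: 0.0513
```

```bash
python3 -c "
from h import *
rel(.6024,-.1742,.15,-10.8)
from disc import fit
c=load('side');fit({'side':c},{'red':(.6555,.1794),'green':(.5916,.1744),'blue':(.603,-.1744)})
"
```

```text
t 14.05 ee [0.5913 0.1748 0.1514] q [16.6 12.4  9.6 86.3 -0.2 12.1] open 51.3 F [-0.6  0.  -1. ]
shift [ 0.0012 -0.3488 -0.0163] roll 0.2668 rows 7.0 tool x [ 0.015  0.001 -1.   ]
side red 418 mid [655.4 179.9] ang 5.7 len 42.5
side green 423 mid [592.  175.1] ang 4.7 len 42.8
side blue 245 mid [ 603.3 -174.6] ang -11.5 len 42.2
```

Green measures (592.0, 175.1) mm and 4.7°, within 1 mm of its bay centre. Next is blue.

>>> apply_moves(commands=[[0.001, -0.349, -0.0165, 0.267, 0.2], [0.001, -0.349, -0.0165, 0.267, 0.2], [0.001, -0.349, -0.0165, 0.267, 0.2], [0.001, -0.349, -0.0165, 0.267, 0.2], [0.001, -0.349, -0.0165, 0.267, 0.2], [0.001, -0.349, -0.0165, 0.267, 0.2], [0.001, -0.349, -0.0165, 0.267, 0.2], [0.001, -0.349, -0.0165, 0.267, 0.2], [0.001, -0.349, -0.0165, 0.267, 0.2], [0.001, -0.349, -0.0165, 0.267, 0.2], [0.001, -0.349, -0.0165, 0.267, 0.2], [0.001, -0.349, -0.0165, 0.267, 0.2]])

```text
time: 15.3
ee_pos: [0.6016, -0.1733, 0.1485]
tcp_rot: [13.4, 89.3, 2.7]
wrist_force: [-0.0, 0.3, -0.0]
opening: 0.0511
```

```bash
python3 -c "
from h import *
rel(.6024,-.1744,.038,-10.9)"
```

```text
t 15.3 ee [ 0.6016 -0.1733  0.1485] q [-16.2  13.9  11.   86.4   0.2  -5.5] open 51.1 F [-0.   0.3 -0. ]
shift [ 0.1105 -0.0012 -0.0004] roll 0.0034 rows 2.2 tool x [ 0.012  0.001 -1.   ]
```

>>> apply_moves(commands=[[0.04, -0.001, -0.0005, 0.003, 0.2], [0.08, -0.001, -0.0005, 0.003, 0.2], [0.1, -0.001, -0.0005, 0.003, 0.2], [0.11, -0.001, -0.0005, 0.003, 0.2], [0.1105, -0.001, -0.0005, 0.003, 0.2], [0.1105, -0.001, -0.0005, 0.003, 0.2], [0.1105, -0.001, -0.0005, 0.003, -0.3], [0.1105, -0.001, -0.0005, 0.003, -0.6], [0.1105, -0.001, -0.0005, 0.003, -0.9], [0.1105, -0.001, -0.0005, 0.003, -1], [0.1105, -0.001, -0.0005, 0.003, -1], [0.1105, -0.001, -0.0005, 0.003, -1]])

```text
time: 16.5
ee_pos: [0.6029, -0.1743, 0.0391]
tcp_rot: [11.3, 89.2, 0.4]
wrist_force: [-0.2, -0.4, 6.7]
opening: 0.0097
```

>>> apply_moves(commands=[[-0.01, 0, 0, 0, -1], [-0.03, 0, 0, 0, -1], [-0.06, 0, 0, 0, -1], [-0.09, 0, 0, 0, -1], [-0.11, 0, 0, 0, -1], [-0.11, 0, 0, 0, -1], [-0.11, 0, 0, 0, -1]])

```text
time: 17.2
ee_pos: [0.6013, -0.1744, 0.1485]
tcp_rot: [11.5, 89.2, 0.6]
wrist_force: [-0.1, -0.9, -1.8]
opening: 0.0094
```

```bash
python3 -c "
from h import *
rel(.5278,.1694,.15,4.5)"
```

```text
t 17.2 ee [ 0.6013 -0.1744  0.1485] q [-16.3  13.8  10.9  86.3   0.2  -5.4] open 9.4 F [-0.1 -0.9 -1.8]
shift [-0.0024  0.3237 -0.137 ] roll -0.2685 rows 7.0 tool x [ 0.014  0.    -1.   ]
```

>>> apply_moves(commands=[[-0.002, 0.3235, -0.137, -0.2685, -1], [-0.002, 0.3235, -0.137, -0.2685, -1], [-0.002, 0.3235, -0.137, -0.2685, -1], [-0.002, 0.3235, -0.137, -0.2685, -1], [-0.002, 0.3235, -0.137, -0.2685, -1], [-0.002, 0.3235, -0.137, -0.2685, -1], [-0.002, 0.3235, -0.137, -0.2685, -1], [-0.002, 0.3235, -0.137, -0.2685, -1], [-0.002, 0.3235, -0.137, -0.2685, -1], [-0.002, 0.3235, -0.137, -0.2685, -1], [-0.002, 0.3235, -0.137, -0.2685, -1], [-0.002, 0.3235, -0.137, -0.2685, -1]])

```text
time: 18.4
ee_pos: [0.528, 0.168, 0.1493]
tcp_rot: [-4.5, 89.2, -0.1]
wrist_force: [-0.8, -0.1, -1.4]
opening: 0.0095
```

```bash
python3 -c "
from h import *
rel(.5278,.1694,.040,4.5)"
```

```text
t 18.4 ee [0.528  0.168  0.1493] q [17.8  3.9 -0.1 85.2 -0.2 13.4] open 9.5 F [-0.8 -0.1 -1.4]
shift [ 0.1093  0.0015 -0.0016] roll -0.0019 rows 2.2 tool x [ 0.013 -0.    -1.   ]
```

>>> apply_moves(commands=[[0.04, 0.001, -0.001, -0.002, -1], [0.08, 0.0015, -0.0015, -0.002, -1], [0.1, 0.0015, -0.0015, -0.002, -1], [0.108, 0.0015, -0.0015, -0.002, -1], [0.1095, 0.0015, -0.0015, -0.002, -1], [0.1095, 0.0015, -0.0015, -0.002, -1], [0.1095, 0.0015, -0.0015, -0.002, -1]])

```text
time: 19.1
ee_pos: [0.5288, 0.1695, 0.0414]
tcp_rot: [-2.1, 89.1, 2.4]
wrist_force: [0.7, -0.5, -2.1]
opening: 0.0096
```

```bash
python3 -c "
from h import *
rel(.5278,.1694,.038,4.5)"
```

```text
t 19.1 ee [0.5288 0.1695 0.0414] q [ 17.9   5.5 -10.4  73.2  -0.2  13.4] open 9.6 F [ 0.7 -0.5 -2.1]
shift [ 0.0034 -0.     -0.0011] roll -0.0001 rows 0.1 tool x [ 0.016  0.001 -1.   ]
```

>>> apply_moves(commands=[[0.002, 0, -0.001, 0, -1], [0.0035, 0, -0.001, 0, -1], [0.004, 0, -0.001, 0, -1], [0.004, 0, -0.001, 0, -0.7], [0.004, 0, -0.001, 0, -0.4], [0.004, 0, -0.001, 0, 0], [0.004, 0, -0.001, 0, 0.2], [-0.016, 0, -0.001, 0, 0.2], [-0.056, 0, -0.001, 0, 0.2], [-0.106, 0, -0.001, 0, 0.2], [-0.108, 0, -0.001, 0, 0.2], [-0.108, 0, -0.001, 0, 0.2]])

```text
time: 20.3
ee_pos: [0.527, 0.1696, 0.1509]
tcp_rot: [0.5, 88.9, 5.0]
wrist_force: [0.1, 0.4, 1.0]
opening: 0.0512
```

```bash
python3 -c "
from h import *
rel(.6685,-.1916,.15,-15.5)
from disc import fit
c=load('side');fit({'side':c},{'red':(.6555,.1794),'green':(.5916,.1744),'blue':(.5278,.1694),'white':(.669,-.1915)})
cv2.imwrite('pics/b3.png',cv2.resize(c['frame'][130:360,110:390],None,fx=2.5,fy=2.5))
"
```

```text
t 20.3 ee [0.527  0.1696 0.1509] q [18.   3.5 -0.4 85.1 -0.2 13.5] open 51.2 F [0.1 0.4 1. ]
shift [ 0.0029 -0.3712  0.1128] roll 0.3489 rows 7.8 tool x [ 0.019  0.002 -1.   ]
side red 415 mid [655.4 179.7] ang 5.9 len 42.9
side green 421 mid [591.9 175.1] ang 5.5 len 42.5
side blue 427 mid [529.4 170.1] ang 4.8 len 42.0Traceback (most recent call last):
  File "<string>", line 5, in <module>
    c=load('side');fit({'side':c},{'red':(.6555,.1794),'green':(.5916,.1744),'blue':(.5278,.1694),'white':(.669,-.1915)})
                   ~~~^^^^^^^^^^^^^^^^^^^^^^^^^^^^^^^^^^^^^^^^^^^^^^^^^^^^^^^^^^^^^^^^^^^^^^^^^^^^^^^^^^^^^^^^^^^^^^^^^^^
  File "disc.py", line 10, in fit
    vx,vy,x0,y0=cv2.fitLine(q,cv2.DIST_HUBER,0,.01,.01).ravel()
                ~~~~~~~~~~~^^^^^^^^^^^^^^^^^^^^^^^^^^^^
cv2.error: OpenCV(4.12.0) /io/opencv/modules/imgproc/src/linefit.cpp:50: error: (-215:Assertion failed) count > 0 in function 'fitLine2D_wods'
```

Blue measures (529.4, 170.1) mm and 4.8°, which is good. White was hidden by the arm in that frame, so I'll go above it and look again.

>>> apply_moves(commands=[[0.003, -0.371, 0.113, 0.349, 0.2], [0.003, -0.371, 0.113, 0.349, 0.2], [0.003, -0.371, 0.113, 0.349, 0.2], [0.003, -0.371, 0.113, 0.349, 0.2], [0.003, -0.371, 0.113, 0.349, 0.2], [0.003, -0.371, 0.113, 0.349, 0.2], [0.003, -0.371, 0.113, 0.349, 0.2], [0.003, -0.371, 0.113, 0.349, 0.2], [0.003, -0.371, 0.113, 0.349, 0.2], [0.003, -0.371, 0.113, 0.349, 0.2], [0.003, -0.371, 0.113, 0.349, 0.2], [0.003, -0.371, 0.113, 0.349, 0.2]])

```text
time: 21.55
ee_pos: [0.6677, -0.1903, 0.1479]
tcp_rot: [19.3, 89.1, 3.9]
wrist_force: [-0.3, -0.6, 0.1]
opening: 0.0513
```

```bash
python3 -c "
from h import *
rel(.6685,-.1916,.038,-15.5)
from disc import fit
c=load('side')
cv2.imwrite('pics/b3.png',cv2.resize(c['frame'][130:360,110:390],None,fx=2.5,fy=2.5))
fit({'side':c},{'white':(.6685,-.1915)})
"
```

```text
t 21.55 ee [ 0.6677 -0.1903  0.1479] q [-16.   23.7  23.3  88.8   0.3  -0.6] open 51.3 F [-0.3 -0.6  0.1]
shift [ 0.1099 -0.0016 -0.0005] roll 0.0013 rows 2.2 tool x [ 0.015  0.001 -1.   ]
side white 225 mid [ 669.5 -191.9] ang -15.6 len 43.7
```

View pics/b3.png

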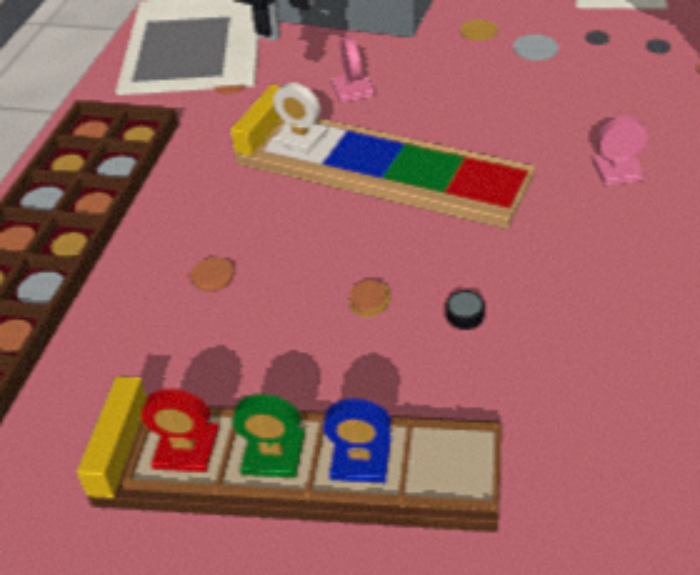

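Red, green and blue stand in order from the block at crop (180,430), (268,435) and (357,440). The far bay at (452,460) is empty, and white is still upright at (297,105). I'll grip white.

>>> apply_moves(commands=[[0.04, -0.0015, -0.0005, 0.001, 0.2], [0.08, -0.0015, -0.0005, 0.001, 0.2], [0.1, -0.0015, -0.0005, 0.001, 0.2], [0.109, -0.0015, -0.0005, 0.001, 0.2], [0.11, -0.0015, -0.0005, 0.001, 0.2], [0.11, -0.0015, -0.0005, 0.001, 0.2], [0.11, -0.0015, -0.0005, 0.001, -0.3], [0.11, -0.0015, -0.0005, 0.001, -0.6], [0.11, -0.0015, -0.0005, 0.001, -0.9], [0.11, -0.0015, -0.0005, 0.001, -1], [0.11, -0.0015, -0.0005, 0.001, -1], [0.11, -0.0015, -0.0005, 0.001, -1]])

```text
time: 22.8
ee_pos: [0.6692, -0.1918, 0.0394]
tcp_rot: [16.5, 89.0, 1.0]
wrist_force: [-0.9, -0.3, 4.7]
opening: 0.0092
```

>>> apply_moves(commands=[[-0.01, 0, 0, 0, -1], [-0.03, 0, 0, 0, -1], [-0.06, 0, 0, 0, -1], [-0.09, 0, 0, 0, -1], [-0.11, 0, 0, 0, -1], [-0.11, 0, 0, 0, -1], [-0.11, 0, 0, 0, -1]])

```text
time: 23.5
ee_pos: [0.6673, -0.1918, 0.1489]
tcp_rot: [16.8, 89.0, 1.3]
wrist_force: [0.2, -0.0, -2.4]
opening: 0.0095
```

```bash
python3 -c "
from h import *
rel(.4635,.1643,.15,4.5)"
```

```text
t 23.5 ee [ 0.6673 -0.1918  0.1489] q [-16.2  23.6  23.3  88.7   0.3  -0.7] open 9.5 F [ 0.2 -0.  -2.4]
shift [-0.0045  0.2889 -0.2914] roll -0.3487 rows 8.2 tool x [ 0.018  0.    -1.   ]
```

>>> apply_moves(commands=[[-0.0045, 0.289, -0.2915, -0.349, -1], [-0.0045, 0.289, -0.2915, -0.349, -1], [-0.0045, 0.289, -0.2915, -0.349, -1], [-0.0045, 0.289, -0.2915, -0.349, -1], [-0.0045, 0.289, -0.2915, -0.349, -1], [-0.0045, 0.289, -0.2915, -0.349, -1], [-0.0045, 0.289, -0.2915, -0.349, -1], [-0.0045, 0.289, -0.2915, -0.349, -1], [-0.0045, 0.289, -0.2915, -0.349, -1], [-0.0045, 0.289, -0.2915, -0.349, -1], [-0.0045, 0.289, -0.2915, -0.349, -1], [-0.0045, 0.289, -0.2915, -0.349, -1]])

```text
time: 24.7
ee_pos: [0.4639, 0.1634, 0.1493]
tcp_rot: [-5.1, 89.0, -0.7]
wrist_force: [0.9, -1.3, -0.8]
opening: 0.0097
```

```bash
python3 -c "
from h import *
rel(.4635,.1643,.040,4.5)"
```

```text
t 24.7 ee [0.4639 0.1634 0.1493] q [19.6 -4.8 -8.8 85.1 -0.3 15.2] open 9.7 F [ 0.9 -1.3 -0.8]
shift [ 0.1093  0.0011 -0.0021] roll -0.0012 rows 2.2 tool x [ 0.017 -0.    -1.   ]
```

>>> apply_moves(commands=[[0.04, 0.001, -0.001, -0.001, -1], [0.08, 0.001, -0.002, -0.001, -1], [0.1, 0.001, -0.002, -0.001, -1], [0.108, 0.001, -0.002, -0.001, -1], [0.1095, 0.001, -0.002, -0.001, -1], [0.1095, 0.001, -0.002, -0.001, -1], [0.1095, 0.001, -0.002, -0.001, -1]])

```text
time: 25.4
ee_pos: [0.4644, 0.1642, 0.0409]
tcp_rot: [-3.3, 89.0, 1.2]
wrist_force: [1.3, 0.9, -1.0]
opening: 0.0093
```

```bash
python3 -c "
from h import *
rel(.4635,.1643,.038,4.5)"
```

```text
t 25.4 ee [0.4644 0.1642 0.0409] q [ 19.7  -3.2 -19.3  72.9  -0.3  15.2] open 9.3 F [ 1.3  0.9 -1. ]
shift [ 0.0029  0.0002 -0.001 ] roll -0.0007 rows 0.1 tool x [ 0.018  0.    -1.   ]
```

>>> apply_moves(commands=[[0.002, 0, -0.001, 0, -1], [0.003, 0, -0.001, 0, -1], [0.0035, 0, -0.001, 0, -1], [0.0035, 0, -0.001, 0, -0.7], [0.0035, 0, -0.001, 0, -0.4], [0.0035, 0, -0.001, 0, 0], [0.0035, 0, -0.001, 0, 0.2], [-0.016, 0, -0.001, 0, 0.2], [-0.056, 0, -0.001, 0, 0.2], [-0.106, 0, -0.001, 0, 0.2], [-0.15, 0, -0.001, 0, 0.2], [-0.15, 0, -0.001, 0, 0.2]])

```text
time: 26.6
ee_pos: [0.4626, 0.1648, 0.1972]
tcp_rot: [2.9, 88.5, 7.4]
wrist_force: [0.1, 0.5, -1.1]
opening: 0.0512
```

>>> apply_moves(commands=[[0, -0.05, 0, 0, 0.2], [0, -0.1, 0, 0, 0.2], [0, -0.15, 0, 0, 0.2], [0, -0.2, 0, 0, 0.2], [0, -0.2, 0, 0, 0.2], [0, -0.2, 0, 0, 0.2], [0, -0.2, 0, 0, 0.2]])

```text
time: 27.3
ee_pos: [0.4781, -0.034, 0.1968]
tcp_rot: [3.4, 88.5, 7.9]
wrist_force: [-0.8, 0.8, -0.4]
opening: 0.0509
```

```bash
python3 -c "
from h import *
from disc import fit
c=load('side');t=load('top')
cv2.imwrite('pics/f.png',np.hstack([cv2.resize(c['frame'][150:350,100:340],None,fx=2,fy=2),cv2.resize(t['frame'][110:270,150:250],(250,400))]))
fit({'side':c,'top':t},{'red':(.6555,.1794),'green':(.5916,.1744),'blue':(.5278,.1694),'white':(.464,.1643)})
"
```

```text
side red 421 mid [655.4 179.8] ang 5.2 len 42.8
side green 425 mid [592. 175.] ang 5.7 len 42.5
side blue 427 mid [529.5 170. ] ang 4.9 len 41.9
side white 434 mid [464.5 164.5] ang 4.8 len 42.1
top red 70 mid [654.8 180.3] ang 6.7 len 31.6
top green 75 mid [590.  175.6] ang 5.2 len 32.8
top blue 74 mid [528.2 170.6] ang 1.4 len 32.3
top white 75 mid [462.9 164.8] ang -0.5 len 29.9
```

View pics/f.png

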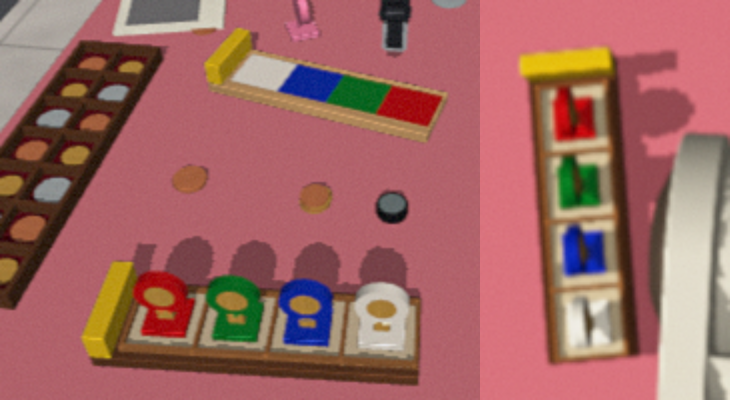

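All four medals stand upright in their bays: red (163,305), green (236,310), blue (305,312), white (382,320), counting from the yellow block. The gripper is clear, so I'll hand the job in.

```bash
python3 -c "
from workcell import bot
print(bot.job_done(), bot.get_obs()['time'])"
```

```text
the job is handed in; nothing more can be done
the job is handed in; nothing more can be done
```

All four medals are in the display rack in reverse order, and I handed the job in at about 27 s. From the yellow block outward they stand red, green, blue, white. I left both pink look-alikes alone.

- **Position:** the final pictures show all four upright in their bays, with the gripper clear. Both cameras put the disc centres within about 2 mm of the bay centres.
- **Alignment:** the side camera reads all four discs within about 1.5° of the row. The top camera, from far fewer points, disagrees on blue (1.4°) and white (-0.5°) against the row's 4.5°. I took that as noise, because the side camera and the picture show both lined up.
- **Rack size:** the boards looked about 12 mm shorter at the far end than stated. I positioned everything from the bays and pads, which matched the given sizes.
- **Tool tilt:** the tool drifted to about 1° off vertical while I was placing the medals, with no visible effect.

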